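# Make up two press-tooling kits

## Robot

A 6-joint arm with a two-finger parallel gripper is mounted at the origin on the work surface. World frame = base frame: x ahead of the robot, y to its left, z up, the work surface at z = 0. Lengths are in m, angles in degrees, forces in N, time in s.
With the tool pointing down it reaches from about 0.4 to 0.825 m from the base axis. Payload 7 kg.
Tool frame: the origin (TCP) lies between the finger pads; the fingertips stand 19 mm ahead of it and the grasp point (between the pads) is the TCP (r.tip_extent is the distance from the TCP to the fingertips, in m); z points along the fingers, y is the direction in which the jaws open and shut (so a half turn about z gives the same grasp; the last joint's range is limited). The gripper opens to 88 mm and grips with 3 to 60 N. Pads are 19 mm wide; open, the fingers measure 130 mm over their backs; the gripper's body (78 mm by 193 mm) begins 47 mm behind the grasp point.
Start: joints at [89.444, 20.546, 0.682, 0, -70.136, -16.507], TCP at [0.198, 0.645, 0.246] pointing down, gripper open.
Joint ranges: [-176.03, 176.03], [-82.01, 121.73], [-58.28, 71.71], [-173.87, 95.51], [-174.79, -0.11], [-173.66, 173.66]. Speed limits (degrees/s): [136.94, 136.94, 172.46, 180, 180, 180].

## Interface

Orientations are given as [roll, pitch, yaw] about the fixed x, y, z axes, in that order (R = Rz(yaw) Ry(pitch) Rx(roll)).
In Python, from plant import r, capture, workorder, spotter gives the robot as it stands.
- The arm moves only by the tool step_arm, never from a script. Its argument "motion" is a list of rows, each a list of 5 numbers: the finger opening in m, from 0 to 0.0876, then the shift along the tool's x, y, z in m, then the turn about the tool's z in rad. In form: [[grip, dx, dy, dz, roll], ...]. A call has 1 to 5 rows; each row is the pose to reach, as a shift and turn from the pose commanded when the call began, along the tool's axes at that moment; what a row does not reach only later rows make up. A row lasts 1/8 s, in which the tool goes at most 62.5 mm and 10.7 degrees, less where a joint would pass 70% of its speed; a pose out of reach is approached as far as the arm can. A call with a gripper value outside its range is refused whole. The fingers move at their own pace and stop on an object; "newtons" is the grip in N (left out, the last holds). Time passes only in rows, so rows that repeat a pose let the fingers close. It gives the time, the measured TCP pose, the force and the opening at its end, in the units of the state.
- r.get_state(): the state, without advancing time (a new reading comes with each control period).
- capture(name): name is "scene" or "top"; returns a dict with "image" (400x640x3 uint8, red, green, blue), "z_map" (400x640 float32, m along the optical axis (not along the pixel's ray), 0 where there is no reading), "fx", "fy", "cx", "cy" (pixels), "D" ([k1, k2, p1, p2, k3] as OpenCV has them; the pictures are not rectified), "pose" (4x4, takes a point from camera to world coordinates). Camera axes: x right, y down, z forward; pixel columns grow to the right and rows downward; lengths in m; the calibration is good to about 2 mm. A picture is of the moment at which its call begins.
- workorder.close_job(): hands the job in, once; it reports no verdict.
Trained networks look in the newest picture that a camera, given by its name, has taken for a name from the list of things; names that differ only in an ending like _2 or _b are one class to them, and where a whole thing is asked for, a point or a joint stands for the part that bears it (a point fixed in the world has none). Each returns a list of dicts, best first, with "p" (0 to 1); they miss things now and then, are a little off and sometimes report something else, mostly with a low value. They report only what shows in the picture. A call takes as long as a camera call. They do not tell look-alikes from the thing itself.
- spotter.regions_of(camera, label): "mask" (400x640 bool, what is visible of it).
- spotter.tip_of(camera, label): "location" ([x, y, z] in m, in world coordinates, good to about 4 mm: a listed point, or the origin of a listed thing).
The state is a dict: "time_s": time; "joints": joint angles; "qd": joint speeds; "joint_torque": joint torques, N m; "tcp_pos": TCP position; "eef_rot": TCP orientation; "contact_force": force on the tool from outside, world axes, zero at the start; "moment": the same for the moment, N m; "gripper_width": finger opening in m.
Only numpy, scipy, OpenCV 4.12 (cv2) and the standard library are available. Lean on these libraries where they do the work, as an engineer would, in place of code of your own. Each camera call takes 0.05 s, during which the arm holds its last target.

## Task

Make up the two tooling kits for the presses. The blue tray gets the steel punch, the brass bush and the red ball knob; the yellow tray gets the die block and the hexagonal spacer: one part to a pocket, any pocket, each standing upright on the pocket floor. Leave the white bush and the black knob standing where they are, as stock.

Things in the scene. Friction and masses are not known exactly. Their poses are not given: they have to be found in the camera images.
- blue_tray: Blue kit tray fixed to the bench, 68 x 196 mm (its x by y), 14 mm high, with three square pockets of 60 x 60 mm in a row along its y axis, centres at y = -64, 0 and +64 mm. Floor 3 mm thick, walls and dividers 4 mm thick and up to the full 14 mm. Origin: centre of its underside. It stands near the robot, turned up to 12 degrees, on the left or right (it may change sides with the yellow tray). Midway between the trays stands a fixed white pot, 22 mm high and 30 mm across.
- yellow_tray: Yellow kit tray fixed to the bench, 68 x 132 mm (its x by y), 14 mm high, with two square pockets of 60 x 60 mm in a row along its y axis, centres at y = -32 and +32 mm. Floor 3 mm, walls and divider 4 mm thick, 14 mm high. Origin: centre of its underside.
- punch: Bright steel punch standing on its foot, 70 mm high, about 200 g: round foot 40 mm across and 12 mm high, shank 26 mm across from there to 58 mm, then tapering to 14 mm at the top. Origin: centre of its underside, z up along its axis. The seven loose parts stand upright on the bench beyond the trays in mixed order in two staggered rows, at least 90 mm from centre to centre; the clutter between them (two steel nuts, a feeler gauge) is at most 12 mm high.
- brass_bush: Brass flanged bush standing on its flange, 55 mm high, about 200 g: flange 42 mm across and 10 mm high, body above it 33 mm across, dark bore on top. Origin: centre of its underside, z up along its axis.
- red_knob: Red ball knob standing on its foot, 61 mm high, about 90 g: foot 38 mm across and 9 mm high, narrow neck 21 mm across, ball 38 mm across with its centre 42 mm above the underside. Origin: centre of its underside, z up along its axis.
- die_block: Square die block, 40 x 40 x 52 mm (x, y, z), about 400 g: steel on a 14 mm brown base, four dark holes on top; turned any way about the vertical. Origin: centre of its underside, x and y square to its side faces.
- hex_spacer: Aluminium hexagonal spacer standing on end, 34 mm across flats (39 mm across corners), 54 mm high, about 150 g, small dark hole on top; turned any way about the vertical. Two opposite flats face its +x and -x axes, the others follow every 60 degrees. Origin: centre of its underside.
- white_bush: White plastic flanged bush of the same shape and size as the brass one, not part of either kit: it stays where it stands. Origin: centre of its underside, z up along its axis.
- black_knob: Black ball knob of the same shape and size as the red one, not part of either kit: it stays where it stands. Origin: centre of its underside, z up along its axis.
Things that resemble listed ones, but are neither listed nor needed, are in the scene too. What is meant by the blue_tray is not green, pink or turquoise, and is the larger of those in its own colour.

How it is judged (in metres and radians):
At the end, for the whole second after the job is handed in: Each kit part stands in a pocket of its own tray: within 15 mm of the pocket centre along each tray axis, underside within 4 mm of the pocket floor, leaning under 0.1 rad, at rest (0.02 m/s, 0.2 rad/s). White bush and black knob upright, within 20 mm of their starts (x of punch in the frame of blue_tray between -0.015 and 0.015 m and z of punch in the frame of blue_tray between -0.001 and 0.007 m and (y of punch in the frame of blue_tray between -0.079 and -0.049 m or y of punch in the frame of blue_tray between -0.015 and 0.015 m or y of punch in the frame of blue_tray between 0.049 and 0.079 m) and angle between each of punch, brass_bush, red_knob, die_block, hex_spacer, white_bush, black_knob's own z axis and vertical below 0.1 rad and linear speed of each of punch, brass_bush, red_knob, die_block, hex_spacer below 0.02 m/s and angular speed of each of punch, brass_bush, red_knob, die_block, hex_spacer below 0.2 rad/s and x of brass_bush in the frame of blue_tray between -0.015 and 0.015 m and z of brass_bush in the frame of blue_tray between -0.001 and 0.007 m and (y of brass_bush in the frame of blue_tray between -0.079 and -0.049 m or y of brass_bush in the frame of blue_tray between -0.015 and 0.015 m or y of brass_bush in the frame of blue_tray between 0.049 and 0.079 m) and x of red_knob in the frame of blue_tray between -0.015 and 0.015 m and z of red_knob in the frame of blue_tray between -0.001 and 0.007 m and (y of red_knob in the frame of blue_tray between -0.079 and -0.049 m or y of red_knob in the frame of blue_tray between -0.015 and 0.015 m or y of red_knob in the frame of blue_tray between 0.049 and 0.079 m) and x of die_block in the frame of yellow_tray between -0.015 and 0.015 m and z of die_block in the frame of yellow_tray between -0.001 and 0.007 m and (y of die_block in the frame of yellow_tray between -0.047 and -0.017 m or y of die_block in the frame of yellow_tray between 0.017 and 0.047 m) and x of hex_spacer in the frame of yellow_tray between -0.015 and 0.015 m and z of hex_spacer in the frame of yellow_tray between -0.001 and 0.007 m and (y of hex_spacer in the frame of yellow_tray between -0.047 and -0.017 m or y of hex_spacer in the frame of yellow_tray between 0.017 and 0.047 m) and distance of each of white_bush, black_knob from where it was at the start of the episode below 0.02 m); the robot touches nothing.
It fails at once if the white bush or the black knob is moved more than 20 mm or tipped over (distance of any of white_bush, black_knob from where it was at the start of the episode above 0.02 m or angle between any of white_bush, black_knob's own z axis and vertical above 0.5 rad).
It also fails if it takes over 117 s, if anything falls off the work surface, if the arm or the gripper's body presses on something with over 40 N, if the wrist force passes 120 N, or if a joint passes its speed limit or range.

## Working session

There is one attempt and no reset: what is moved stays moved. The work goes in short steps, Python scripts to look and compute and a tool call to move; the robot and the scene stay as the last step left them, time stands still between calls to the robot, and variables do not carry over. Pictures are saved under pics/ and viewed, and the job is handed in when it is done.

Besides the shell and the picture viewer there is one more tool, called after "Emit:" as name(argument=value, ...) on one line, values as JSON. step_arm: Moves the arm, as the interface text tells. Its arguments: {"type":"object","properties":{"motion":{"type":"array","items":{"type":"array","items":{"type":"number"}}},"newtons":{"type":"number"}},"required":["motion"]}

```bash
ls; mkdir -p pics
python3 - <<'E'
from plant import r, capture
import cv2
print(r.get_state())
for n in ("scene","top"):
    c=capture(n); cv2.imwrite(f"pics/{n}0.png",c["image"][:,:,::-1]); print(n,c["fx"],c["cx"],c["cy"],c["D"],c["pose"].round(3).tolist() if hasattr(c["pose"],"round") else c["pose"])
E
```

```text
pics
{'time_s': 0.0, 'joints': array([ 8.94423432e+01,  2.05890975e+01,  6.32791854e-01, -2.23007752e-02,
       -7.01367475e+01, -1.65067758e+01]), 'qd': array([ 0.05536587,  0.03188996,  0.01760992,  0.0926133 , -0.03470605,
        0.06381703]), 'joint_torque': array([ 3.20988611e-04, -5.82713485e+01,  2.93054563e+01,  6.99708447e+00,
        6.95720402e-03, -1.49336333e-04]), 'tcp_pos': array([0.19795381, 0.64481838, 0.24463474]), 'eef_rot': array([ 1.79904825e+02, -6.34167011e-03, -1.70720217e+01]), 'contact_force': array([-0.03910666,  0.56374688, -0.52721005]), 'moment': array([ 0.04224373,  0.02036407, -0.03028702]), 'gripper_width': 0.08761247309956056}
scene 380.7874117328605 322.9581404381754 199.68643896060576 [0.00133152 0.         0.         0.         0.        ] [[-0.116, 0.746, -0.655, 1.199], [0.993, 0.085, -0.078, -0.002], [-0.002, -0.66, -0.751, 0.884], [0.0, 0.0, 0.0, 1.0]]
top 519.6413534657664 323.32955258420327 200.493394970205 [-0.10521792  0.          0.          0.          0.        ] [[-0.021, -0.986, 0.166, 0.194], [-1.0, 0.019, -0.011, -0.074], [0.008, -0.166, -0.986, 1.563], [0.0, 0.0, 0.0, 1.0]]
```

View pics/scene0.png

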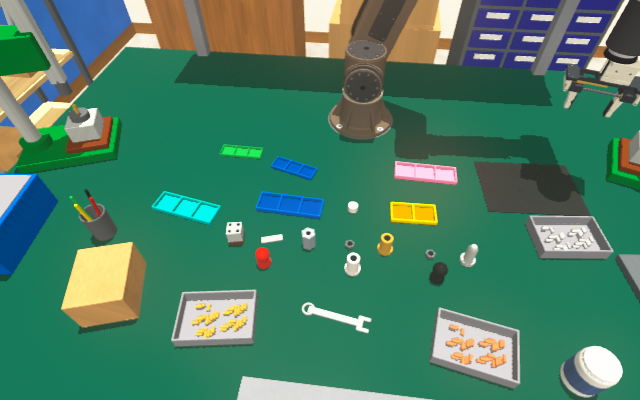

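View pics/top0.png

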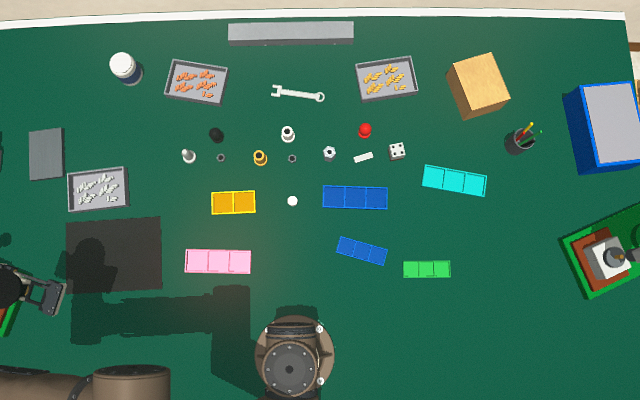

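```bash
cat > h.py <<'E'
import numpy as np, cv2
from plant import r, capture, workorder, spotter
def cloud(c,mask=None):
    z=c["z_map"]; m=(z>0) if mask is None else (mask&(z>0))
    v,u=np.nonzero(m); K=np.array([[c["fx"],0,c["cx"]],[0,c["fy"],c["cy"]],[0,0,1]])
    p=cv2.undistortPoints(np.stack([u,v],1).astype(float)[:,None],K,np.array(c["D"],float))[:,0]
    d=z[v,u]; P=np.c_[p*d[:,None],d]; T=np.array(c["pose"])
    return P@T[:3,:3].T+T[:3,3], np.stack([u,v],1)
def proj(c,P):
    T=np.linalg.inv(np.array(c["pose"])); K=np.array([[c["fx"],0,c["cx"]],[0,c["fy"],c["cy"]],[0,0,1]])
    return cv2.projectPoints(np.array(P,float),cv2.Rodrigues(T[:3,:3])[0],T[:3,3],K,np.array(c["D"],float))[0][:,0]
E
python3 - <<'E'
from h import *
np.set_printoptions(precision=4,suppress=True)
C={n:capture(n) for n in("scene","top")}
import pickle; pickle.dump(C,open("C0.pkl","wb"))
M={}
for l in "blue_tray yellow_tray punch brass_bush red_knob die_block hex_spacer white_bush black_knob".split():
  for n in C:
    t=spotter.tip_of(n,l); print(l,n,[(np.array(x["location"]).round(3).tolist(),round(x["p"],2)) for x in t[:4]])
    g=spotter.regions_of(n,l)
    for x in g[:3]:
        P,uv=cloud(C[n],x["mask"])
        print("    mask",round(x["p"],2),x["mask"].sum(),uv.mean(0).round(0),"min",np.percentile(P,3,axis=0),"max",np.percentile(P,97,axis=0))
    M[l,n]=g
pickle.dump(M,open("M0.pkl","wb"))
print(r.get_state()["time_s"])
E
```

```text
blue_tray scene [([0.508, -0.496, -0.003], 0.96), ([0.465, -0.187, 0.0], 0.9), ([0.24, -0.396, 0.004], 0.59), ([0.3, -0.202, -0.001], 0.57)]
    mask 0.95 1248 [186. 207.] min [ 0.4672 -0.5918  0.0001] max [ 0.5546 -0.4082  0.015 ]
    mask 0.93 1087 [425. 172.] min [ 0.2439  0.131  -0.0001] max [0.3142 0.3163 0.0158]
    mask 0.76 608 [294. 168.] min [ 0.2641 -0.2763 -0.0016] max [ 0.3422 -0.1383  0.0116]
blue_tray top [([0.274, 0.224, 0.002], 0.88), ([0.244, -0.395, 0.003], 0.86), ([0.464, -0.192, 0.001], 0.75), ([0.511, -0.5, -0.001], 0.66)]
    mask 0.95 812 [427. 269.] min [ 0.2186 -0.4654 -0.0057] max [ 0.2651 -0.3296  0.0114]
    mask 0.92 1530 [218. 261.] min [ 0.2442  0.1347 -0.0037] max [0.311  0.321  0.0179]
    mask 0.61 1453 [454. 180.] min [ 0.4693 -0.5878 -0.005 ] max [ 0.5534 -0.4046  0.0164]
yellow_tray scene [([0.454, 0.174, -0.005], 0.77)]
    mask 0.83 874 [413. 213.] min [0.4223 0.118  0.0001] max [0.4901 0.2391 0.0149]
yellow_tray top [([0.453, 0.178, -0.0], 0.64)]
    mask 0.9 992 [232. 202.] min [ 0.4221  0.1217 -0.0039] max [0.4877 0.2458 0.0163]
    mask 0.2
[... 1582 characters left out ...]
top [([0.592, -0.109, -0.003], 0.52)]
    mask 0.66 159 [329. 153.] min [ 0.5777 -0.1293  0.0069] max [ 0.6104 -0.0939  0.0598]
white_bush scene [([0.66, 0.012, -0.001], 0.56)]
    mask 0.64 237 [308. 238.] min [ 0.5845 -0.1292  0.0054] max [ 0.615  -0.0979  0.0559]
    mask 0.57 284 [352. 265.] min [ 0.652  -0.0068  0.0026] max [0.6823 0.0275 0.0568]
white_bush top [([0.665, 0.017, 0.002], 0.43)]
    mask 0.6 188 [287. 134.] min [ 0.6429 -0.0023 -0.0012] max [0.6753 0.0352 0.0599]
black_knob scene [([0.661, 0.233, 0.004], 0.69), ([0.662, 0.013, 0.0], 0.27)]
black_knob top [([0.662, 0.235, -0.003], 0.48)]
    mask 0.64 162 [216. 135.] min [0.6468 0.2189 0.0018] max [0.6766 0.2512 0.0624]
2.0
```

Run:
```python
from h import *; import pickle
np.set_printoptions(precision=4,suppress=True)
C=pickle.load(open("C0.pkl","rb"))
def rect(P): 
    (c,s,a)=cv2.minAreaRect((P[:,:2]*1000).astype(np.float32)); return np.round(c,1),np.round(s,1),round(a,1)
for n in C:
    P,uv=cloud(C[n]); img=C[n]["image"]; hsv=cv2.cvtColor(img,cv2.COLOR_RGB2HSV)[uv[:,1],uv[:,0]].astype(int)
    print(n)
    for l,cxy,h0,h1,R in(("blue",(.465,-.19),100,125,.125),("yellow",(.454,.176),15,32,.09)):
        m=(np.hypot(*(P[:,:2]-cxy).T)<R)&(hsv[:,0]>=h0)&(hsv[:,0]<=h1)&(hsv[:,1]>120)&(P[:,2]<.02)
        print(l,m.sum(),rect(P[m]), P[m].mean(0))
    for l,cxy,h in(("die",(.598,-.321),52),("hex",(.594,-.11),54),("brass",(.592,.101),55),("punch",(.6,.318),70),("red",(.668,-.226),61),("white",(.664,.014),55),("black",(.662,.234),61)):
        m=(np.hypot(*(P[:,:2]-cxy).T)<.035)&(P[:,2]>h/1000-.01)&(P[:,2]<h/1000+.012)
        print(l,m.sum(),rect(P[m]),"ctr",P[m].mean(0))
# zooms
t=C["top"]["image"][115:225,170:420]; cv2.imwrite("pics/tz.png",cv2.resize(t,(800,352),interpolation=cv2.INTER_CUBIC)[:,:,::-1])
s=C["scene"]["image"][180:290,215:485]; cv2.imwrite("pics/sz.png",cv2.resize(s,(800,326),interpolation=cv2.INTER_CUBIC)[:,:,::-1])
for n,b in(("top",(380,135,415,170)),("top",(312,138,347,173)),("scene",(217,212,252,247)),("scene",(290,220,325,255))):
    pass
def crop(n,x,y,w=36): return cv2.resize(C[n]["image"][y-w//2:y+w//2,x-w//2:x+w//2],(390,290) if 0 else (300,300),interpolation=cv2.INTER_CUBIC)
cv2.imwrite("pics/dh.png",np.vstack([np.hstack([crop("top",397,151),crop("scene",235,232)]),np.hstack([crop("top",329,153),crop("scene",308,238)])])[:,:,::-1])
```

```text
scene
blue 1318 (array([ 421.6, -188.6]), array([196.4, 159.6]), 86.6) [ 0.4631 -0.1906  0.0057]
yellow 971 (array([449.7, 180.3]), array([ 85.5, 140.5]), 2.4) [0.4551 0.1797 0.0058]
die 209 (array([ 600.2, -321.3]), array([44.5, 40.4]), 10.0) ctr [ 0.6038 -0.3199  0.0508]
hex 138 (array([ 597.2, -115.3]), array([37.8, 34.9]), 73.2) ctr [ 0.5988 -0.1156  0.0527]
brass 122 (array([590. ,  95.5]), array([31.6, 31.9]), 19.1) ctr [0.5922 0.0948 0.054 ]
punch 61 (array([603.8, 315.4]), array([21.4, 19.3]), 62.2) ctr [0.6053 0.3148 0.0663]
red 104 (array([ 670.8, -225.6]), array([29.8, 30.6]), 81.7) ctr [ 0.6732 -0.2254  0.0564]
white 133 (array([663.3,  11. ]), array([31.3, 32.7]), 26.5) ctr [0.665  0.0102 0.0539]
black 114 (array([664.9, 230.3]), array([29.8, 29.9]), 84.5) ctr [0.6672 0.2295 0.0568]
top
blue 1471 (array([ 465.2, -188.3]), array([199.5,  73.1]), 86.7) [ 0.4646 -0.1877  0.0041]
yellow 1003 (array([456.7, 182.3]), array([ 72.4, 134.5]), 1.2) [0.456  0.1829 0.0048]
die 183 (array([ 599.8, -317.2]), array([44.1, 40.9]), 10.2) ctr [ 0.5992 -0.3175  0.0508]
hex 118 (array([ 595.6, -112.4]), array([33.9, 36.6]), 41.5) ctr [ 0.5954 -0.112   0.0536]
brass 98 (array([589.5,  99.8]), array([32.5, 31.2]), 18.8) ctr [0.5884 0.0996 0.0547]
punch 51 (array([601. , 320.5]), array([22.7, 22.6]), 25.7) ctr [0.6    0.3192 0.0668]
red 79 (array([ 669.1, -223.8]), array([29.9, 31.1]), 46.3) ctr [ 0.668  -0.2235  0.0569]
white 99 (array([662.5,  12.8]), array([31. , 33.6]), 59.7) ctr [0.6613 0.0136 0.0543]
black 72 (array([663.4, 233.6]), array([32.1, 26.9]), 5.2) ctr [0.663  0.233  0.0576]
```

View pics/dh.png

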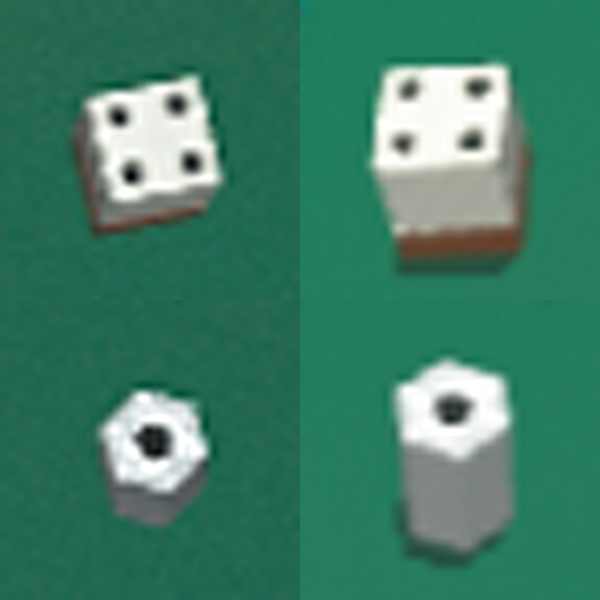

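View pics/tz.png

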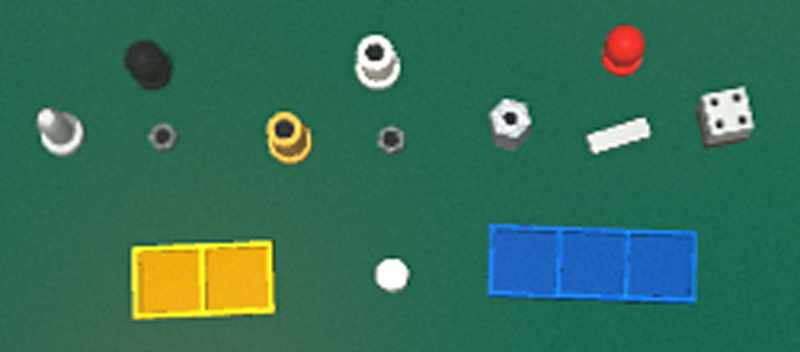

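```bash
cat >> h.py <<'E'
def go(*targets):
    """targets: (x,y,z,yaw); prints state and motion needed from the current pose to each"""
    s=r.get_state(); p=s["tcp_pos"]; y=s["eef_rot"][2]
    print("t",round(s["time_s"],2),"tcp",p.round(4),"rot",s["eef_rot"].round(2),"F",s["contact_force"].round(1),"w",round(s["gripper_width"],4),"j",s["joints"].round(0))
    a=np.radians(y); R=np.array([[np.cos(a),np.sin(a),0],[np.sin(a),-np.cos(a),0],[0,0,-1]])
    for t in targets:
        d=R.T@(np.array(t[:3])-p); dy=(t[3]-y+180)%360-180
        print(t,"->",d.round(4).tolist(),"roll",round(-np.radians(dy),3))
E
python3 - <<'E'
from h import *; import pickle
C=pickle.load(open("C0.pkl","rb"))
for n,c0 in(("scene",(597.2,-115.3)),("top",(595.6,-112.4))):
    P,uv=cloud(C[n]); m=(np.hypot(*(P[:,:2]-(.595,-.112)).T)<.03)&(P[:,2]>.046)&(P[:,2]<.062); Q=P[m,:2]*1000
    hull=cv2.convexHull(Q.astype(np.float32))[:,0]
    best=[]
    for a in range(0,60,2):
        w=[np.ptp(Q@np.array([np.cos(np.radians(a+k)),np.sin(np.radians(a+k))])) for k in(0,60,120)]
        best.append((round(float(sum(w)/3),1),a))
    print(n,best)
go((.602,.318,.15,-90))
E
```

```text
scene [(37.0, 0), (37.3, 2), (37.6, 4), (37.9, 6), (38.1, 8), (38.3, 10), (38.5, 12), (38.6, 14), (38.6, 16), (38.6, 18), (38.6, 20), (38.5, 22), (38.4, 24), (38.3, 26), (38.0, 28), (37.8, 30), (37.5, 32), (37.2, 34), (36.8, 36), (36.5, 38), (36.1, 40), (35.7, 42), (35.4, 44), (35.1, 46), (35.0, 48), (35.2, 50), (35.4, 52), (35.8, 54), (36.2, 56), (36.6, 58)]
top [(36.1, 0), (36.4, 2), (36.6, 4), (36.7, 6), (36.8, 8), (36.9, 10), (36.9, 12), (36.9, 14), (36.9, 16), (36.8, 18), (36.7, 20), (36.5, 22), (36.4, 24), (36.2, 26), (35.9, 28), (35.7, 30), (35.4, 32), (35.1, 34), (34.7, 36), (34.4, 38), (34.1, 40), (34.1, 42), (34.3, 44), (34.5, 46), (34.7, 48), (34.9, 50), (35.2, 52), (35.4, 54), (35.6, 56), (35.9, 58)]
t 2.0 tcp [0.1981 0.6453 0.2455] rot [180.    -0.   -17.06] F [ 0.   0.1 -0.3] w 0.0874 j [ 89.  21.   1.   0. -70. -17.]
(0.602, 0.318, 0.15, -90) -> [0.4822, 0.1943, 0.0955] roll 1.273
```

Emit:
step_arm(motion=[[0.0876,0.482,0.194,0.09,1.273],[0.0876,0.482,0.194,0.09,1.273],[0.0876,0.482,0.194,0.09,1.273],[0.0876,0.482,0.194,0.09,1.273],[0.0876,0.482,0.194,0.09,1.273]], newtons=25)

```text
time_s: 2.62
tcp_pos: [0.4388, 0.4503, 0.1922]
eef_rot: [-180.0, 0.0, -71.1]
contact_force: [1.3, 1.0, 0.7]
gripper_width: 0.0874
```

```bash
python3 -c "
from h import *
go((.602,.318,.15,-90))"
```

```text
t 2.62 tcp [0.4388 0.4503 0.1922] rot [-1.7997e+02  2.0000e-02 -7.1110e+01] F [1.3 1.  0.7] w 0.0874 j [ 64.  18. -10.   0. -62. -45.]
(0.602, 0.318, 0.15, -90) -> [0.178, -0.1116, 0.0422] roll 0.33
```

Emit:
step_arm(motion=[[0.0876,0.178,-0.112,0.042,0.33],[0.0876,0.178,-0.112,0.042,0.33],[0.0876,0.178,-0.112,0.042,0.33],[0.0876,0.178,-0.112,0.042,0.33],[0.0876,0.178,-0.112,0.042,0.33]])

```text
time_s: 3.25
tcp_pos: [0.6029, 0.3183, 0.1491]
eef_rot: [179.9, -0.1, -89.9]
contact_force: [-0.4, 0.6, 1.0]
gripper_width: 0.0875
```

```bash
python3 -c "
from h import *
go((.602,.318,.04,-90))"
```

```text
t 3.25 tcp [0.6029 0.3183 0.1491] rot [ 1.7994e+02 -6.0000e-02 -8.9870e+01] F [-0.4  0.6  1. ] w 0.0875 j [ 44.  25.  -5.   0. -60. -44.]
(0.602, 0.318, 0.04, -90) -> [0.0003, 0.0009, 0.1091] roll 0.002
```

Emit:
step_arm(motion=[[0.0876,0,0.001,0.06,0],[0.0876,0,0.001,0.109,0],[0.0876,0,0.001,0.109,0],[0.0,0,0.001,0.109,0],[0.0,0,0.001,0.109,0]])

```text
time_s: 3.88
tcp_pos: [0.6019, 0.3218, 0.0441]
eef_rot: [-179.8, 0.2, -89.6]
contact_force: [0.1, -0.2, 0.6]
gripper_width: 0.0729
```

Emit:
step_arm(motion=[[0.0,0,0,0,0],[0.0,0,0,0,0],[0.0,0,0,0,0]])

```text
time_s: 4.25
tcp_pos: [0.6009, 0.3204, 0.0416]
eef_rot: [-180.0, 0.0, -89.7]
contact_force: [-0.2, -0.1, 0.6]
gripper_width: 0.0432
```

Emit:
step_arm(motion=[[0.0,0,0,0,0],[0.0,0,0,0,0],[0.0,0,0,0,0]])

```text
time_s: 4.62
tcp_pos: [0.6007, 0.3203, 0.0411]
eef_rot: [180.0, -0.0, -89.7]
contact_force: [-1.1, -0.3, 0.9]
gripper_width: 0.0256
```

```bash
python3 -c "
from h import *
go((.602,.318,.04,-90),(.468,-.1255,.15,-93.3))"
```

```text
t 4.62 tcp [0.6007 0.3203 0.0411] rot [ 1.7999e+02 -1.0000e-02 -8.9680e+01] F [-1.1 -0.3  0.9] w 0.0256 j [ 44.  31. -11.  -0. -48. -44.]
(0.602, 0.318, 0.04, -90) -> [0.0023, -0.0013, 0.0011] roll 0.006
(0.468, -0.1255, 0.15, -93.3) -> [0.445, 0.1351, -0.1089] roll 0.063
```

Emit:
step_arm(motion=[[0.0,0,0,-0.05,0],[0.0,0,0,-0.11,0],[0.0,0.06,0.02,-0.11,0],[0.0,0.12,0.04,-0.11,0.03],[0.0,0.18,0.06,-0.11,0.06]], newtons=30)

```text
time_s: 5.25
tcp_pos: [0.5413, 0.1404, 0.151]
eef_rot: [180.0, -0.0, -93.2]
contact_force: [0.7, -0.3, -0.6]
gripper_width: 0.025
```

```bash
python3 -c "
from h import *
go((.468,-.1255,.15,-93.3))"
```

```text
t 5.25 tcp [0.5413 0.1404 0.151 ] rot [179.98  -0.   -93.16] F [ 0.7 -0.3 -0.6] w 0.025 j [ 35.  14. -21.  -0. -54. -38.]
(0.468, -0.1255, 0.15, -93.3) -> [0.2696, 0.0585, 0.001] roll 0.003
```

Emit:
step_arm(motion=[[0.0,0.06,0.013,0,0],[0.0,0.12,0.026,0,0],[0.0,0.18,0.039,0,0],[0.0,0.24,0.052,0,0],[0.0,0.27,0.0585,0,0]])

```text
time_s: 5.88
tcp_pos: [0.4677, -0.1265, 0.1511]
eef_rot: [180.0, 0.0, -93.2]
contact_force: [1.1, -0.0, -1.4]
gripper_width: 0.0254
```

```bash
python3 -c "
from h import *
go((.468,-.1255,.045,-93.3))
c=capture('scene');cv2.imwrite('pics/p1.png',cv2.resize(c['image'][100:300,200:500],(750,500))[:,:,::-1])"
```

```text
t 5.88 tcp [ 0.4677 -0.1265  0.1511] rot [ 1.7997e+02  1.0000e-02 -9.3240e+01] F [ 1.1 -0.  -1.4] w 0.0254 j [  8.   8. -30.  -0. -52. -11.]
(0.468, -0.1255, 0.045, -93.3) -> [-0.0011, -0.0002, 0.1061] roll 0.001
```

View pics/p1.png

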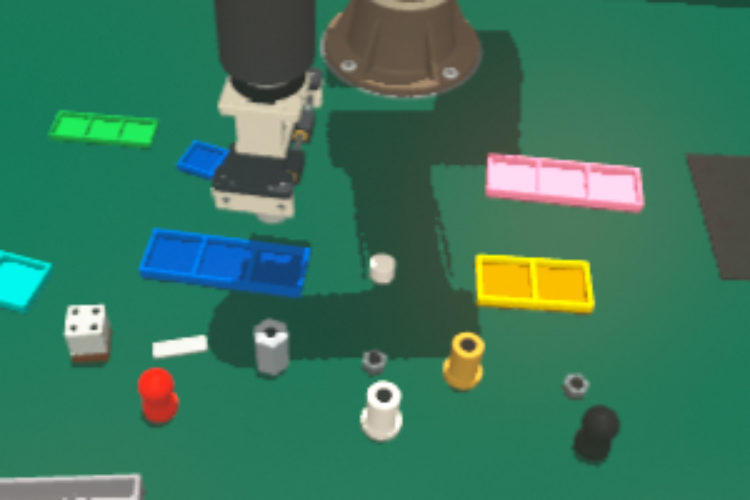

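Emit:
step_arm(motion=[[0.0,-0.001,0,0.055,0],[0.0,-0.001,0,0.09,0],[0.0,-0.001,0,0.102,0],[0.0,-0.001,0,0.106,0],[0.0,-0.001,0,0.106,0]])

```text
time_s: 6.55
tcp_pos: [0.4702, -0.1231, 0.0461]
eef_rot: [-179.9, 0.0, -93.1]
contact_force: [-0.1, 0.7, -2.1]
gripper_width: 0.0254
```

```bash
python3 -c "
from h import *
go((.468,-.1255,.044,-93.3))"
```

```text
t 6.55 tcp [ 0.4702 -0.1231  0.0461] rot [-179.92    0.    -93.1 ] F [-0.1  0.7 -2.1] w 0.0254 j [  9.  16. -37.   0. -37. -12.]
(0.468, -0.1255, 0.044, -93.3) -> [0.0025, 0.0021, 0.0021] roll 0.004
```

Emit:
step_arm(motion=[[0.0,0.0025,0.002,0.002,0],[0.0,0.0025,0.002,0.0025,0],[0.055,0.0025,0.002,0.0025,0],[0.055,0.0025,0.002,0.0025,0],[0.055,0.0025,0.002,0.0025,0]])

```text
time_s: 7.18
tcp_pos: [0.4673, -0.1257, 0.0429]
eef_rot: [-180.0, 0.0, -93.1]
contact_force: [-0.5, -0.8, 0.1]
gripper_width: 0.0503
```

Emit:
step_arm(motion=[[0.06,0,0,0,0],[0.06,0,0,-0.04,0],[0.06,0,0,-0.1,0],[0.06,0,0,-0.11,0]])

```text
time_s: 7.68
tcp_pos: [0.4695, -0.1256, 0.1567]
eef_rot: [-179.6, 0.0, -93.1]
contact_force: [0.0, -0.2, -0.6]
gripper_width: 0.0597
```

```bash
python3 -c "
from h import *
go((.590,.098,.15,-90))"
```

```text
t 7.67 tcp [ 0.4695 -0.1256  0.1567] rot [-1.796e+02  3.000e-02 -9.308e+01] F [ 0.  -0.2 -0.6] w 0.0597 j [  8.   7. -30.   0. -52. -11.]
(0.59, 0.098, 0.15, -90) -> [-0.2298, -0.1083, 0.0067] roll -0.054
```

Emit:
step_arm(motion=[[0.065,-0.05,-0.024,0.002,-0.02],[0.065,-0.11,-0.05,0.006,-0.05],[0.065,-0.17,-0.08,0.006,-0.054],[0.065,-0.23,-0.108,0.006,-0.054],[0.065,-0.23,-0.108,0.006,-0.054]])

```text
time_s: 8.3
tcp_pos: [0.5888, 0.1013, 0.1455]
eef_rot: [180.0, -0.0, -89.9]
contact_force: [-0.7, -0.8, -0.5]
gripper_width: 0.0649
```

```bash
python3 -c "
from h import *
go((.590,.098,.037,-90))
c=capture('scene');cv2.imwrite('pics/p2.png',cv2.resize(c['image'][100:300,200:500],(750,500))[:,:,::-1])"
```

```text
t 8.3 tcp [0.5888 0.1013 0.1455] rot [ 1.7996e+02 -3.0000e-02 -8.9860e+01] F [-0.7 -0.8 -0.5] w 0.0649 j [ 28.  18. -17.   0. -55. -28.]
(0.59, 0.098, 0.037, -90) -> [0.0033, -0.0012, 0.1085] roll 0.002
```

View pics/p2.png

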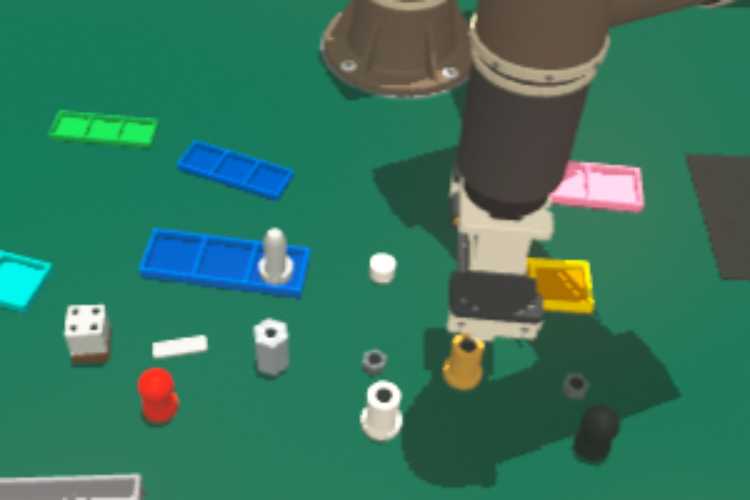

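Emit:
step_arm(motion=[[0.065,0.0033,-0.001,0.055,0],[0.065,0.0045,-0.001,0.108,0],[0.065,0.005,-0.001,0.1085,0],[0.065,0.005,-0.001,0.1085,0],[0.0,0.005,-0.001,0.1085,0]])

```text
time_s: 8.98
tcp_pos: [0.5901, 0.0935, 0.0407]
eef_rot: [-179.8, 0.1, -90.0]
contact_force: [-0.1, -1.1, 0.7]
gripper_width: 0.0599
```

Emit:
step_arm(motion=[[0.0,0,0,0,0],[0.0,0,0,0,0],[0.0,0,0,0,0],[0.0,0,0,0,0]])

```text
time_s: 9.48
tcp_pos: [0.5887, 0.0932, 0.0388]
eef_rot: [-180.0, 0.0, -90.0]
contact_force: [-1.8, 0.9, 6.0]
gripper_width: 0.0329
```

```bash
python3 -c "
from h import *
go((.590,.098,.037,-90),(.4645,-.1895,.15,-93.3))"
```

```text
t 9.47 tcp [0.5887 0.0932 0.0388] rot [-179.98    0.    -90.01] F [-1.8  0.9  6. ] w 0.0329 j [ 28.  25. -23.   0. -42. -28.]
(0.59, 0.098, 0.037, -90) -> [-0.0048, -0.0013, 0.0018] roll -0.0
(0.4645, -0.1895, 0.15, -93.3) -> [0.2828, 0.1241, -0.1112] roll 0.057
```

Emit:
step_arm(motion=[[0.0,0,0,-0.05,0],[0.0,0.0,0,-0.11,0],[0.0,0.055,0.024,-0.111,0.02],[0.0,0.11,0.048,-0.111,0.04],[0.0,0.165,0.072,-0.111,0.057]])

```text
time_s: 10.1
tcp_pos: [0.5152, -0.0731, 0.149]
eef_rot: [180.0, 0.0, -93.3]
contact_force: [0.8, -0.4, -2.9]
gripper_width: 0.0322
```

```bash
python3 -c "
from h import *
go((.4645,-.1945,.15,-93.3))"
```

```text
t 10.1 tcp [ 0.5152 -0.0731  0.149 ] rot [ 1.7997e+02  1.0000e-02 -9.3290e+01] F [ 0.8 -0.4 -2.9] w 0.0322 j [ 14.  11. -26.  -0. -53. -17.]
(0.4645, -0.1945, 0.15, -93.3) -> [0.1241, 0.0437, -0.001] roll 0.0
```

Emit:
step_arm(motion=[[0.0,0.06,0.021,0,0],[0.0,0.11,0.039,0,0],[0.0,0.124,0.0437,0,0],[0.0,0.124,0.0437,0,0],[0.0,0.124,0.0437,0,0]])

```text
time_s: 10.72
tcp_pos: [0.4662, -0.1925, 0.1491]
eef_rot: [180.0, 0.0, -93.3]
contact_force: [-0.5, 0.4, -2.7]
gripper_width: 0.0326
```

```bash
python3 -c "
from h import *
go((.4645,-.1945,.043,-93.3))"
```

```text
t 10.72 tcp [ 0.4662 -0.1925  0.1491] rot [ 1.800e+02  1.000e-02 -9.327e+01] F [-0.5  0.4 -2.7] w 0.0326 j [ -0.  10. -28.  -0. -52.  -3.]
(0.4645, -0.1945, 0.043, -93.3) -> [0.0021, 0.0016, 0.1061] roll 0.0
```

Emit:
step_arm(motion=[[0.0,0.002,0.0016,0.055,0],[0.0,0.002,0.0016,0.09,0],[0.0,0.002,0.0016,0.104,0],[0.0,0.002,0.0016,0.106,0],[0.0,0.002,0.0016,0.106,0]])

```text
time_s: 11.35
tcp_pos: [0.4652, -0.1948, 0.0442]
eef_rot: [-179.9, -0.0, -93.2]
contact_force: [0.6, 1.2, -1.6]
gripper_width: 0.0326
```

```bash
python3 -c "
from h import *
go((.4645,-.1945,.042,-93.3))"
```

```text
t 11.35 tcp [ 0.4652 -0.1948  0.0442] rot [-1.799e+02 -1.000e-02 -9.324e+01] F [ 0.6  1.2 -1.6] w 0.0326 j [ -0.  18. -35.   0. -37.  -3.]
(0.4645, -0.1945, 0.042, -93.3) -> [-0.0003, 0.0007, 0.0022] roll 0.001
```

Emit:
step_arm(motion=[[0.0,0,0,0.001,0],[0.0,0,0,0.001,0],[0.06,0,0,0.001,0],[0.06,0,0,0.001,0],[0.06,0,0,0.001,0]])

```text
time_s: 11.98
tcp_pos: [0.4642, -0.1951, 0.0424]
eef_rot: [-180.0, -0.0, -93.3]
contact_force: [0.7, 0.2, -0.2]
gripper_width: 0.0563
```

Emit:
step_arm(motion=[[0.06,0,0,0,0],[0.06,0,0,-0.04,0],[0.065,0,0,-0.1,0],[0.065,0,0,-0.11,0]])

```text
time_s: 12.48
tcp_pos: [0.4664, -0.1954, 0.1563]
eef_rot: [-179.6, -0.0, -93.3]
contact_force: [-0.2, 0.8, -0.4]
gripper_width: 0.0647
```

```bash
python3 -c "
from h import *
go((.669,-.225,.15,-90))"
```

```text
t 12.47 tcp [ 0.4664 -0.1954  0.1563] rot [-1.7959e+02 -3.0000e-02 -9.3250e+01] F [-0.2  0.8 -0.4] w 0.0647 j [ -0.   9. -28.   0. -53.  -3.]
(0.669, -0.225, 0.15, -90) -> [0.0181, -0.2039, 0.0063] roll -0.057
```

Emit:
step_arm(motion=[[0.065,0.005,-0.055,0.003,-0.03],[0.065,0.01,-0.11,0.003,-0.057],[0.065,0.016,-0.17,0.003,-0.057],[0.065,0.018,-0.204,0.003,-0.057],[0.065,0.018,-0.204,0.003,-0.057]])

```text
time_s: 13.1
tcp_pos: [0.6679, -0.2248, 0.1467]
eef_rot: [179.9, 0.0, -90.0]
contact_force: [-0.7, -0.0, -0.5]
gripper_width: 0.0654
```

Emit:
step_arm(motion=[[0.065,0,0,0,0]])

```text
time_s: 13.22
tcp_pos: [0.6657, -0.2246, 0.148]
eef_rot: [179.9, 0.0, -90.0]
contact_force: [-1.0, 0.5, 0.3]
gripper_width: 0.0652
```

```bash
python3 -c "
from h import *
go((.669,-.225,.042,-90))
c=capture('scene');cv2.imwrite('pics/p3.png',cv2.resize(c['image'][100:300,200:500],(750,500))[:,:,::-1])"
```

```text
t 13.22 tcp [ 0.6657 -0.2246  0.148 ] rot [ 1.7988e+02  2.0000e-02 -9.0040e+01] F [-1.   0.5  0.3] w 0.0652 j [ -3.  27.  -2.  -0. -61.   3.]
(0.669, -0.225, 0.042, -90) -> [0.0004, -0.0033, 0.106] roll -0.001
```

View pics/p3.png

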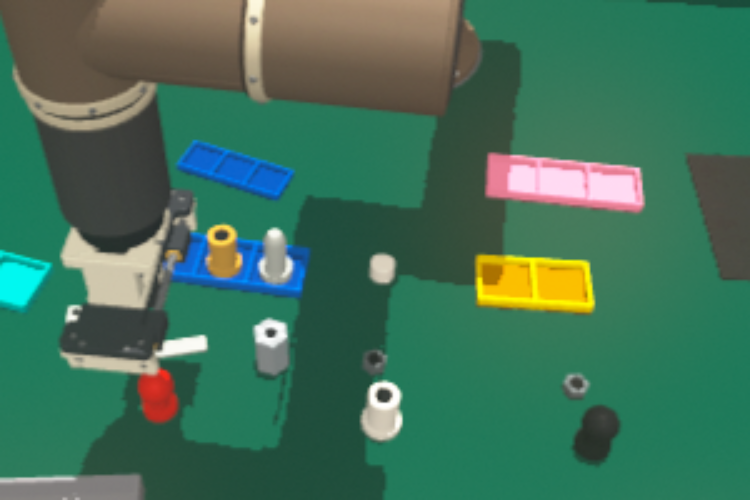

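Emit:
step_arm(motion=[[0.065,0,-0.002,0.055,0],[0.065,0,-0.002,0.1,0],[0.065,0,-0.002,0.106,0],[0.0,0,-0.002,0.106,0],[0.0,0,-0.002,0.106,0]], newtons=30)

```text
time_s: 13.9
tcp_pos: [0.6701, -0.2249, 0.0459]
eef_rot: [-179.8, -0.0, -90.0]
contact_force: [-0.8, -0.6, -0.4]
gripper_width: 0.0503
```

Emit:
step_arm(motion=[[0.0,0,0,0,0],[0.0,0,0,0,0],[0.0,0,0,0,0]])

```text
time_s: 14.28
tcp_pos: [0.6694, -0.2249, 0.0449]
eef_rot: [-179.9, -0.0, -90.0]
contact_force: [-2.8, 0.5, 6.7]
gripper_width: 0.0359
```

```bash
python3 -c "
from h import *
go((.669,-.225,.042,-90),(.461,-.253,.15,-93.3))"
```

```text
t 14.28 tcp [ 0.6694 -0.2249  0.0449] rot [-1.799e+02 -3.000e-02 -9.000e+01] F [-2.8  0.5  6.7] w 0.0359 j [ -3.  33.  -8.   0. -49.   3.]
(0.669, -0.225, 0.042, -90) -> [0.0001, 0.0004, 0.0029] roll -0.0
(0.461, -0.253, 0.15, -93.3) -> [0.0281, 0.2084, -0.1051] roll 0.058
```

Emit:
step_arm(motion=[[0.0,0,0,-0.02,0],[0.0,0,0,-0.06,0],[0.0,0,0,-0.09,0],[0.0,0,0.02,-0.105,0],[0.0,0,0.05,-0.105,0]])

```text
time_s: 14.9
tcp_pos: [0.6196, -0.2248, 0.151]
eef_rot: [-179.8, -0.0, -90.0]
contact_force: [0.2, -0.3, -1.4]
gripper_width: 0.0362
```

```bash
python3 -c "
from h import *
go((.461,-.253,.15,-93.3))
c=capture('scene');cv2.imwrite('pics/p4.png',cv2.resize(c['image'][180:280,200:350],(750,500),interpolation=2)[:,:,::-1])"
```

```text
t 14.9 tcp [ 0.6196 -0.2248  0.151 ] rot [-1.7978e+02 -4.0000e-02 -9.0000e+01] F [ 0.2 -0.3 -1.4] w 0.0362 j [ -3.  23.  -9.   0. -58.   3.]
(0.461, -0.253, 0.15, -93.3) -> [0.0282, 0.1586, 0.001] roll 0.058
```

View pics/p4.png

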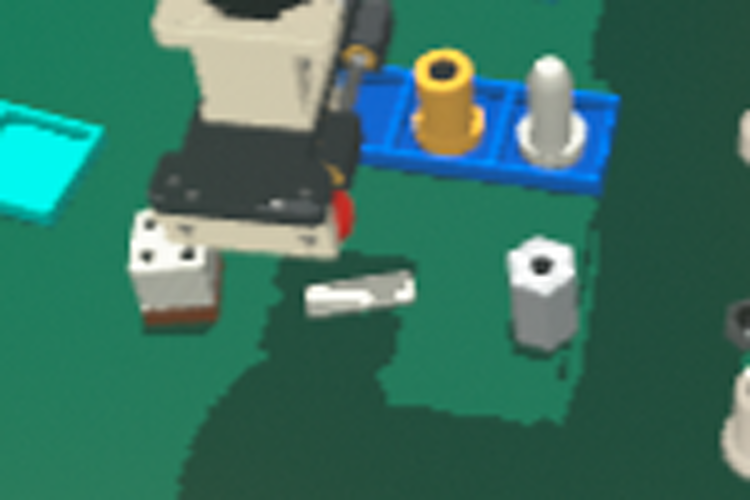

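Emit:
step_arm(motion=[[0.0,0.01,0.05,0,0.03],[0.0,0.02,0.1,0,0.058],[0.0,0.0282,0.145,0,0.058],[0.0,0.0282,0.158,0,0.058],[0.0,0.0282,0.158,0,0.058]])

```text
time_s: 15.58
tcp_pos: [0.4608, -0.253, 0.1495]
eef_rot: [-179.9, -0.0, -93.4]
contact_force: [0.7, -1.3, -1.3]
gripper_width: 0.0358
```

```bash
python3 -c "
from h import *
go((.461,-.253,.15,-93.3))
c=capture('scene');cv2.imwrite('pics/p5.png',cv2.resize(c['image'][130:230,200:350],(750,500),interpolation=2)[:,:,::-1])"
```

```text
t 15.57 tcp [ 0.4608 -0.253   0.1495] rot [-1.7989e+02 -2.0000e-02 -9.3370e+01] F [ 0.7 -1.3 -1.3] w 0.0358 j [ -7.  11. -26.   0. -53.   4.]
(0.461, -0.253, 0.15, -93.3) -> [-0.0, -0.0002, -0.0005] roll -0.001
```

View pics/p5.png

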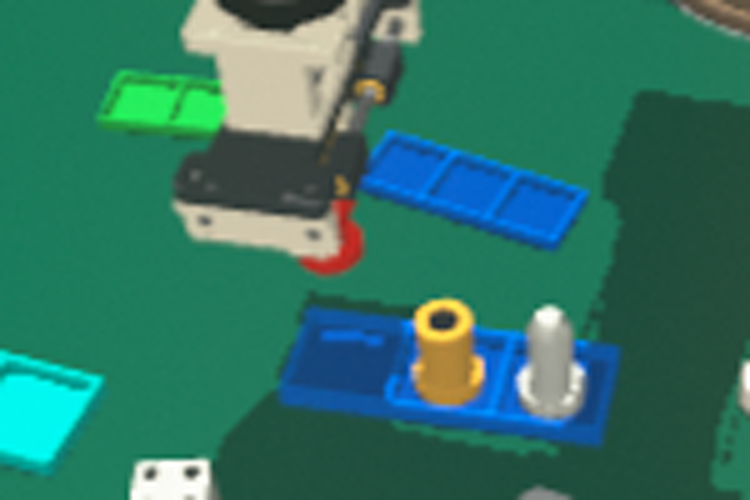

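Emit:
step_arm(motion=[[0.0,0,0,0.05,0],[0.0,0,0,0.085,0],[0.0,0,0,0.098,0],[0.0,0,0,0.1,0],[0.0,0,0,0.1,0]])

```text
time_s: 16.25
tcp_pos: [0.462, -0.2529, 0.0488]
eef_rot: [-179.9, -0.0, -93.3]
contact_force: [-0.6, 0.2, -0.7]
gripper_width: 0.0359
```

```bash
python3 -c "
from h import *
go((.461,-.253,.048,-93.3))
for n in('scene',):
  c=capture(n);cv2.imwrite('pics/p6.png',cv2.resize(c['image'][150:250,230:380],(750,500),interpolation=2)[:,:,::-1])"
```

```text
t 16.25 tcp [ 0.462  -0.2529  0.0488] rot [-1.7993e+02 -2.0000e-02 -9.3320e+01] F [-0.6  0.2 -0.7] w 0.0359 j [ -7.  19. -32.   0. -39.   4.]
(0.461, -0.253, 0.048, -93.3) -> [0.0001, 0.001, 0.0008] roll -0.0
```

View pics/p6.png

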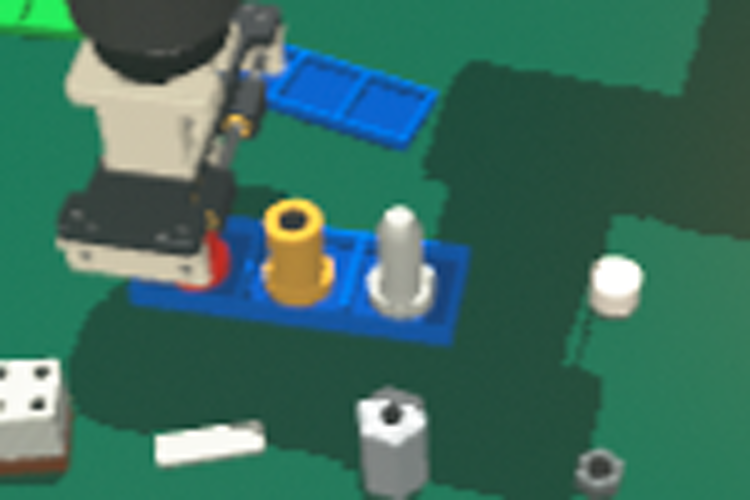

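Emit:
step_arm(motion=[[0.0,0,0,0.001,0],[0.0,0,0,0.001,0],[0.055,0,0,0.001,0],[0.055,0,0,0.001,0],[0.055,0,0,0.001,0]])

```text
time_s: 16.92
tcp_pos: [0.4607, -0.2529, 0.0473]
eef_rot: [-180.0, -0.0, -93.4]
contact_force: [0.6, -0.6, 0.3]
gripper_width: 0.0537
```

Emit:
step_arm(motion=[[0.06,0,0,0,0],[0.06,0,0,-0.04,0],[0.065,0,0,-0.1,0],[0.065,0,0,-0.11,0],[0.065,0,0,-0.11,0]])

```text
time_s: 17.55
tcp_pos: [0.4609, -0.2528, 0.1578]
eef_rot: [-179.9, 0.0, -93.4]
contact_force: [-0.9, 0.8, -0.2]
gripper_width: 0.065
```

```bash
python3 -c "
from h import *
go((.600,-.319,.15,-80))"
```

```text
t 17.55 tcp [ 0.4609 -0.2528  0.1578] rot [-1.7989e+02  1.0000e-02 -9.3360e+01] F [-0.9  0.8 -0.2] w 0.065 j [ -7.  11. -25.  -0. -54.   4.]
(0.6, -0.319, 0.15, -80) -> [0.058, -0.1427, 0.0078] roll -0.233
```

Emit:
step_arm(motion=[[0.07,0.02,-0.05,0.004,-0.1],[0.07,0.04,-0.1,0.008,-0.2],[0.07,0.058,-0.143,0.008,-0.233],[0.07,0.058,-0.143,0.008,-0.233],[0.07,0.058,-0.143,0.008,-0.233]])

```text
time_s: 18.18
tcp_pos: [0.5988, -0.3187, 0.1466]
eef_rot: [179.8, 0.1, -80.0]
contact_force: [-0.6, -0.2, 0.4]
gripper_width: 0.0697
```

```bash
python3 -c "
from h import *
go((.600,-.319,.037,-80))
c=capture('scene');cv2.imwrite('pics/p7.png',cv2.resize(c['image'][160:260,200:350],(750,500),interpolation=2)[:,:,::-1])"
```

```text
t 18.18 tcp [ 0.5988 -0.3187  0.1466] rot [ 1.7979e+02  1.1000e-01 -8.0040e+01] F [-0.6 -0.2  0.4] w 0.0697 j [-12.  25.  -6.  -0. -59.  22.]
(0.6, -0.319, 0.037, -80) -> [0.0005, -0.0012, 0.1096] roll -0.001
```

View pics/p7.png

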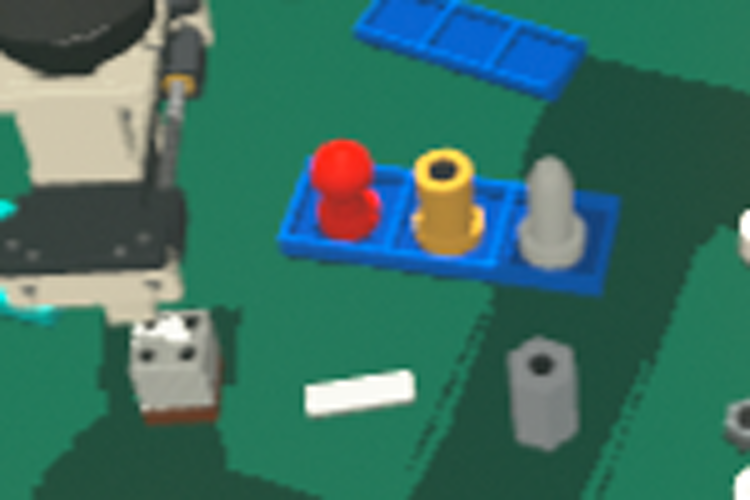

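Emit:
step_arm(motion=[[0.07,0,-0.001,0.055,0],[0.07,0,-0.001,0.1,0],[0.07,0,-0.001,0.109,0],[0.07,0,-0.001,0.109,0],[0.0,0,-0.001,0.109,0]], newtons=45)

```text
time_s: 18.85
tcp_pos: [0.6024, -0.3193, 0.0427]
eef_rot: [-179.8, -0.1, -80.0]
contact_force: [-0.3, 0.1, 1.0]
gripper_width: 0.0646
```

Emit:
step_arm(motion=[[0.0,0,0,0,0],[0.0,0,0,0,0],[0.0,0,0,0,0],[0.0,0,0,0,0]])

```text
time_s: 19.35
tcp_pos: [0.6005, -0.3191, 0.0409]
eef_rot: [180.0, 0.0, -80.0]
contact_force: [-3.2, 0.6, 6.3]
gripper_width: 0.04
```

```bash
python3 -c "
from h import *
go((.600,-.319,.037,-80),(.4565,.149,.16,-88.2),(.4545,.213,.16,-88.2))"
```

```text
t 19.35 tcp [ 0.6005 -0.3191  0.0409] rot [179.96   0.   -80.  ] F [-3.2  0.6  6.3] w 0.04 j [-12.  31. -11.   0. -47.  22.]
(0.6, -0.319, 0.037, -80) -> [-0.0001, 0.0005, 0.0039] roll -0.0
(0.4565, 0.149, 0.16, -88.2) -> [-0.486, 0.0605, -0.1191] roll 0.143
(0.4545, 0.213, 0.16, -88.2) -> [-0.5493, 0.0514, -0.1191] roll 0.143
```

Emit:
step_arm(motion=[[0.0,0,0,-0.03,0],[0.0,0,0,-0.08,0],[0.0,-0.03,0.01,-0.119,0.03],[0.0,-0.085,0.015,-0.119,0.06],[0.0,-0.145,0.02,-0.119,0.09]])

```text
time_s: 19.98
tcp_pos: [0.5552, -0.1784, 0.1589]
eef_rot: [-180.0, 0.0, -85.3]
contact_force: [1.7, 1.9, -3.7]
gripper_width: 0.0398
```

```bash
python3 -c "
from h import *
go((.4545,.213,.16,-88.2))"
```

```text
t 19.98 tcp [ 0.5552 -0.1784  0.1589] rot [-1.7999e+02  4.0000e-02 -8.5320e+01] F [ 1.7  1.9 -3.7] w 0.0398 j [  1.  16. -18.  -0. -56.   3.]
(0.4545, 0.213, 0.16, -88.2) -> [-0.3983, 0.0685, -0.0011] roll 0.05
```

Emit:
step_arm(motion=[[0.0,-0.06,0.01,0,0.01],[0.0,-0.12,0.02,0,0.03],[0.0,-0.18,0.03,0,0.05],[0.0,-0.24,0.04,0,0.05],[0.0,-0.3,0.05,0,0.05]])

```text
time_s: 20.6
tcp_pos: [0.4798, 0.1168, 0.1589]
eef_rot: [180.0, 0.0, -88.0]
contact_force: [1.3, 1.1, -4.3]
gripper_width: 0.0398
```

```bash
python3 -c "
from h import *
go((.4545,.213,.16,-88.2))"
```

```text
t 20.6 tcp [0.4798 0.1168 0.1589] rot [ 1.7997e+02  2.0000e-02 -8.8040e+01] F [ 1.3  1.1 -4.3] w 0.0398 j [ 37.   8. -29.  -0. -53. -35.]
(0.4545, 0.213, 0.16, -88.2) -> [-0.097, 0.022, -0.0011] roll 0.003
```

Emit:
step_arm(motion=[[0.0,-0.05,0.011,0,0],[0.0,-0.09,0.02,0,0],[0.0,-0.097,0.022,0,0],[0.0,-0.097,0.022,0,0],[0.0,-0.097,0.022,0,0]])

```text
time_s: 21.22
tcp_pos: [0.4556, 0.2103, 0.159]
eef_rot: [180.0, -0.0, -88.1]
contact_force: [0.3, 0.6, -3.1]
gripper_width: 0.0397
```

```bash
python3 -c "
from h import *
go((.4545,.213,.045,-88.2))
c=capture('scene');cv2.imwrite('pics/p8.png',cv2.resize(c['image'][150:250,340:490],(750,500),interpolation=2)[:,:,::-1])"
```

```text
t 21.23 tcp [0.4556 0.2103 0.159 ] rot [ 1.7997e+02 -2.0000e-02 -8.8080e+01] F [ 0.3  0.6 -3.1] w 0.0397 j [ 47.   9. -28.  -0. -54. -45.]
(0.4545, 0.213, 0.045, -88.2) -> [-0.0027, 0.001, 0.114] roll 0.002
```

View pics/p8.png

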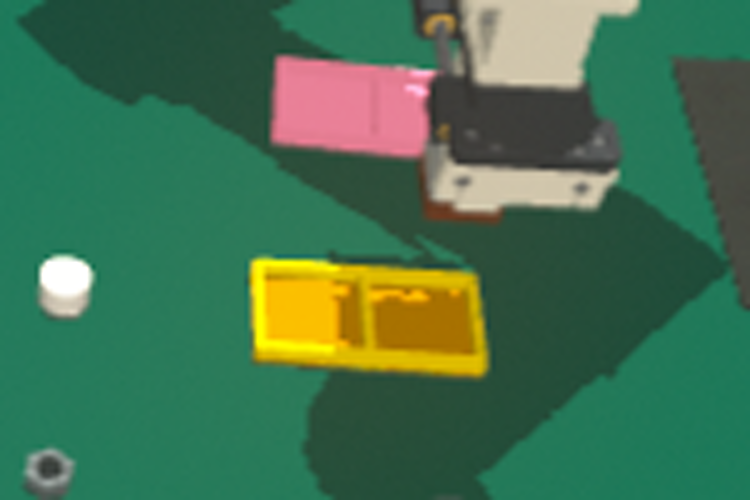

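Emit:
step_arm(motion=[[0.0,-0.0015,0.001,0.055,0],[0.0,-0.0015,0.001,0.095,0],[0.0,-0.0015,0.001,0.11,0],[0.0,-0.0015,0.001,0.113,0],[0.0,-0.0015,0.001,0.113,0]])

```text
time_s: 21.9
tcp_pos: [0.4552, 0.2126, 0.0467]
eef_rot: [-180.0, 0.0, -88.1]
contact_force: [-0.5, 0.7, -3.9]
gripper_width: 0.0399
```

```bash
python3 -c "
from h import *
go((.4545,.213,.0445,-88.2))"
```

```text
t 21.9 tcp [0.4552 0.2126 0.0467] rot [-1.7997e+02  2.0000e-02 -8.8060e+01] F [-0.5  0.7 -3.9] w 0.0399 j [ 47.  17. -35.   0. -38. -46.]
(0.4545, 0.213, 0.0445, -88.2) -> [-0.0004, 0.0007, 0.0022] roll 0.002
```

Emit:
step_arm(motion=[[0.0,0,0,0.001,0],[0.0,0,0,0.001,0],[0.0,0,0,0.001,0],[0.06,0,0,0.001,0],[0.06,0,0,0.001,0]])

```text
time_s: 22.52
tcp_pos: [0.455, 0.2131, 0.0457]
eef_rot: [-179.9, 0.0, -88.0]
contact_force: [0.3, 0.4, -0.1]
gripper_width: 0.0548
```

Emit:
step_arm(motion=[[0.06,0,0,0,0],[0.06,0,0,0,0],[0.065,0,0,-0.04,0],[0.065,0,0,-0.1,0],[0.065,0,0,-0.11,0]])

```text
time_s: 23.15
tcp_pos: [0.4564, 0.2143, 0.1593]
eef_rot: [-179.7, 0.3, -88.0]
contact_force: [0.1, 1.0, 0.2]
gripper_width: 0.0652
```

```bash
python3 -c "
from h import *
go((.596,-.1135,.15,-105))"
```

```text
t 23.15 tcp [0.4564 0.2143 0.1593] rot [-179.68    0.26  -87.99] F [0.1 1.  0.2] w 0.0652 j [ 48.   9. -28.   0. -53. -46.]
(0.596, -0.1135, 0.15, -105) -> [0.3325, -0.1279, 0.0093] roll 0.297
```

Emit:
step_arm(motion=[[0.065,0.055,-0.021,0.003,0.05],[0.065,0.11,-0.042,0.006,0.1],[0.065,0.166,-0.063,0.006,0.15],[0.065,0.222,-0.084,0.006,0.2],[0.065,0.278,-0.105,0.006,0.25]])

```text
time_s: 23.78
tcp_pos: [0.5695, -0.0633, 0.1487]
eef_rot: [180.0, -0.0, -102.4]
contact_force: [1.7, 0.3, -0.0]
gripper_width: 0.0649
```

```bash
python3 -c "
from h import *
go((.596,-.1135,.15,-105))"
```

```text
t 23.77 tcp [ 0.5695 -0.0633  0.1487] rot [ 179.97   -0.   -102.43] F [ 1.7  0.3 -0. ] w 0.0649 j [ 13.  16. -20.  -0. -54. -26.]
(0.596, -0.1135, 0.15, -105) -> [0.0433, -0.0367, -0.0013] roll 0.045
```

Emit:
step_arm(motion=[[0.065,0.0433,-0.0367,0,0.045],[0.065,0.0433,-0.0367,0,0.045],[0.065,0.0433,-0.0367,0,0.045],[0.065,0.0433,-0.0367,0,0.045]])

```text
time_s: 24.28
tcp_pos: [0.5953, -0.1106, 0.1491]
eef_rot: [180.0, 0.0, -104.9]
contact_force: [0.2, 0.5, -0.3]
gripper_width: 0.0646
```

```bash
python3 -c "
from h import *
go((.596,-.1135,.037,-105))
c=capture('scene');cv2.imwrite('pics/p9.png',cv2.resize(c['image'][140:290,260:485],(750,500),interpolation=2)[:,:,::-1])"
```

```text
t 24.27 tcp [ 0.5953 -0.1106  0.1491] rot [ 179.97    0.   -104.85] F [ 0.2  0.5 -0.3] w 0.0646 j [  8.  19. -16.  -0. -56. -23.]
(0.596, -0.1135, 0.037, -105) -> [0.0026, -0.0014, 0.1121] roll 0.003
```

View pics/p9.png

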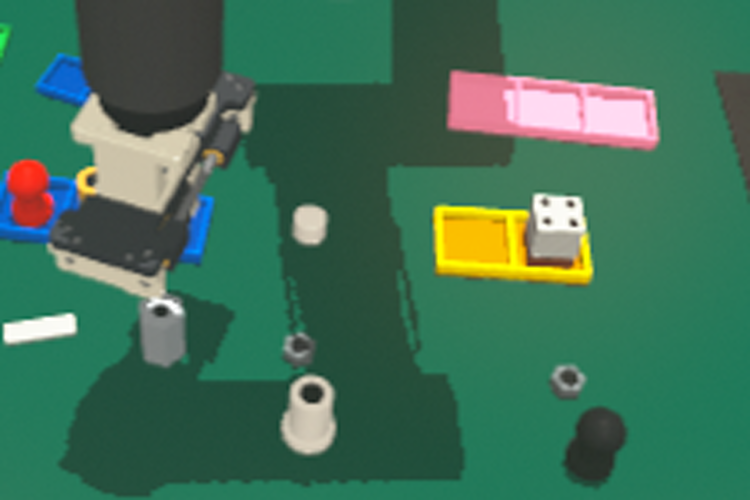

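Die block stands in the right yellow pocket. Now the hex.

Emit:
step_arm(motion=[[0.065,0.0015,-0.001,0.055,0],[0.065,0.0015,-0.001,0.1,0],[0.065,0.0015,-0.001,0.112,0],[0.065,0.0015,-0.001,0.112,0],[0.0,0.0015,-0.001,0.112,0]], newtons=35)

```text
time_s: 24.95
tcp_pos: [0.5978, -0.1129, 0.0392]
eef_rot: [-179.8, 0.0, -104.9]
contact_force: [-0.2, -0.2, -0.3]
gripper_width: 0.0596
```

Emit:
step_arm(motion=[[0.0,0,0,0,0],[0.0,0,0,0,0],[0.0,0,0,0,0],[0.0,0,0,0,0],[0.0,0,0,0,0]])

```text
time_s: 25.58
tcp_pos: [0.5965, -0.1133, 0.0379]
eef_rot: [-180.0, 0.0, -104.9]
contact_force: [-1.7, 1.0, 6.4]
gripper_width: 0.0339
```

```bash
python3 -c "
from h import *
go((.596,-.1135,.037,-105),(.4565,.149,.16,-88.2))"
```

```text
t 25.57 tcp [ 0.5965 -0.1133  0.0379] rot [-179.97    0.   -104.92] F [-1.7  1.   6.4] w 0.0339 j [  8.  26. -22.   0. -42. -23.]
(0.596, -0.1135, 0.037, -105) -> [0.0003, 0.0004, 0.0009] roll 0.001
(0.4565, 0.149, 0.16, -88.2) -> [-0.2175, 0.2028, -0.1221] roll -0.292
```

Emit:
step_arm(motion=[[0.0,0,0,-0.04,0],[0.0,0,0,-0.1,0],[0.0,-0.03,0.028,-0.122,-0.06],[0.0,-0.07,0.065,-0.122,-0.14],[0.0,-0.11,0.103,-0.122,-0.22]])

```text
time_s: 26.2
tcp_pos: [0.5243, 0.0205, 0.1593]
eef_rot: [-180.0, 0.0, -92.2]
contact_force: [-0.7, 0.4, -2.8]
gripper_width: 0.0339
```

```bash
python3 -c "
from h import *
go((.4565,.149,.16,-88.2))"
```

```text
t 26.2 tcp [0.5243 0.0205 0.1593] rot [-1.7998e+02  3.0000e-02 -9.2240e+01] F [-0.7  0.4 -2.8] w 0.0339 j [ 24.  11. -25.  -0. -54. -26.]
(0.4565, 0.149, 0.16, -88.2) -> [-0.1258, 0.0727, -0.0007] roll -0.07
```

Emit:
step_arm(motion=[[0.0,-0.05,0.029,0,-0.03],[0.0,-0.1,0.058,0,-0.07],[0.0,-0.126,0.0727,0,-0.07],[0.0,-0.126,0.0727,0,-0.07],[0.0,-0.126,0.0727,0,-0.07]])

```text
time_s: 26.82
tcp_pos: [0.4575, 0.1482, 0.1591]
eef_rot: [180.0, -0.0, -88.3]
contact_force: [-0.6, 0.0, -1.7]
gripper_width: 0.0335
```

```bash
python3 -c "
from h import *
go((.4565,.149,.042,-88.2))
c=capture('scene');cv2.imwrite('pics/p10.png',cv2.resize(c['image'][150:250,340:490],(750,500),interpolation=2)[:,:,::-1])"
```

```text
t 26.82 tcp [0.4575 0.1482 0.1591] rot [ 1.7998e+02 -1.0000e-02 -8.8280e+01] F [-0.6  0.  -1.7] w 0.0335 j [ 41.   7. -30.  -0. -53. -40.]
(0.4565, 0.149, 0.042, -88.2) -> [-0.0008, 0.001, 0.1171] roll -0.001
```

View pics/p10.png

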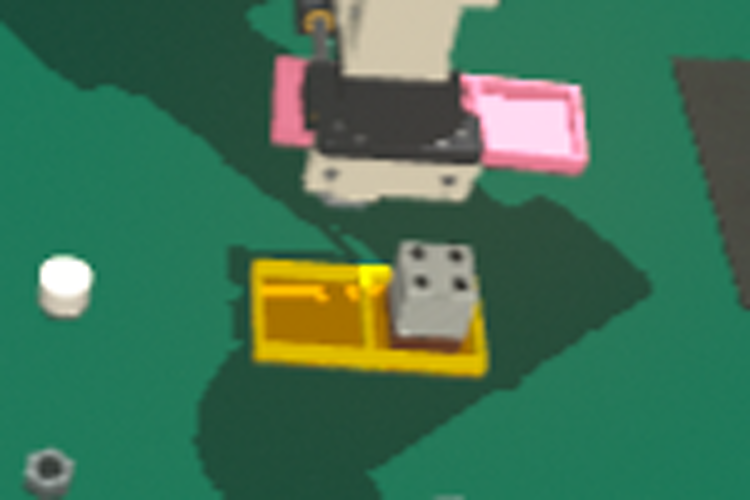

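Emit:
step_arm(motion=[[0.0,-0.0008,0.001,0.055,0],[0.0,-0.0008,0.001,0.1,0],[0.0,-0.0008,0.001,0.114,0],[0.0,-0.0008,0.001,0.117,0],[0.0,-0.0008,0.001,0.117,0]])

```text
time_s: 27.5
tcp_pos: [0.4576, 0.1495, 0.0433]
eef_rot: [-179.9, 0.1, -88.3]
contact_force: [-0.1, 0.1, -1.0]
gripper_width: 0.034
```

```bash
python3 -c "
from h import *
go((.4565,.149,.0415,-88.2))"
```

```text
t 27.5 tcp [0.4576 0.1495 0.0433] rot [-1.7992e+02  5.0000e-02 -8.8320e+01] F [-0.1  0.1 -1. ] w 0.034 j [ 42.  16. -38.   0. -36. -40.]
(0.4565, 0.149, 0.0415, -88.2) -> [0.0005, 0.0011, 0.0018] roll -0.002
```

Emit:
step_arm(motion=[[0.0,0,0,0.001,0],[0.0,0,0,0.001,0],[0.0,0,0,0.001,0],[0.055,0,0,0.001,0],[0.055,0,0,0.001,0]])

```text
time_s: 28.12
tcp_pos: [0.4567, 0.1492, 0.0414]
eef_rot: [-180.0, 0.0, -88.3]
contact_force: [-0.2, 0.8, -0.4]
gripper_width: 0.0486
```

Emit:
step_arm(motion=[[0.06,0,0,0,0],[0.06,0,0,0,0],[0.06,0,0,-0.04,0],[0.06,0,0,-0.1,0],[0.06,0,0,-0.15,0]])

```text
time_s: 28.75
tcp_pos: [0.4566, 0.1491, 0.1934]
eef_rot: [-180.0, 0.0, -88.3]
contact_force: [1.3, 0.2, -0.1]
gripper_width: 0.0602
```

Emit:
step_arm(motion=[[0.06,-0.06,0,0,0],[0.06,-0.12,0,0,0],[0.06,-0.18,0,0,0],[0.06,-0.24,0,0,0],[0.06,-0.3,0,0,0]])

```text
time_s: 29.38
tcp_pos: [0.4474, 0.4509, 0.1912]
eef_rot: [-180.0, -0.0, -88.3]
contact_force: [0.7, -0.1, -0.0]
gripper_width: 0.06
```

Run:
```python
from h import *
import pickle
go((.4565,.149,.0415,-88.2))
C={n:capture(n) for n in("scene","top")}
C0=pickle.load(open("C0.pkl","rb"))
Bc,By=np.array([.4645,-.1895]),-3.3; Yc,Yy=np.array([.4555,.181]),1.8
for l,T,y,h in(("punch",Bc,By,73),("brass_bush",Bc,By,58),("red_knob",Bc,By,64),("die_block",Yc,Yy,55),("hex_spacer",Yc,Yy,57),("white_bush",None,0,55),("black_knob",None,0,61)):
  for n in C:
    for x in spotter.tip_of(n,l)[:2]:
      L=np.array(x["location"]); a=np.radians(y)
      if T is not None:
        d=L[:2]-T; d=[d[0]*np.cos(a)+d[1]*np.sin(a),-d[0]*np.sin(a)+d[1]*np.cos(a)]
        P,_=cloud(C[n]); Q=P[(np.hypot(*(P[:,:2]-L[:2]).T)<.028)]; t=Q[Q[:,2]>h/1000-.008]
        print(l,n,round(x["p"],2),"tray mm",np.round(np.array(d)*1000,1),"z",L[2].round(4),"top z",(np.percentile(Q[:,2],98)*1000).round(1),"top-base",((t.mean(0)[:2]-L[:2])*1000).round(1))
      else: print(l,n,round(x["p"],2),L.round(4))
cv2.imwrite('pics/f1.png',cv2.resize(C["scene"]['image'][150:290,210:490],(800,400),interpolation=2)[:,:,::-1])
cv2.imwrite('pics/f2.png',cv2.resize(C["top"]['image'][115:225,170:420],(800,352),interpolation=2)[:,:,::-1])
```

```text
t 29.38 tcp [0.4474 0.4509 0.1912] rot [-180.    -0.   -88.3] F [ 0.7 -0.1 -0. ] w 0.06 j [ 63.  19.  -9.   0. -62. -61.]
(0.4565, 0.149, 0.0415, -88.2) -> [0.302, -0.0002, 0.1497] roll -0.002
punch scene 0.61 tray mm [-2.  61.5] z 0.0043 top z 73.7 top-base [ 5.6 -1.1]
punch top 0.49 tray mm [-4.9 66.2] z 0.0026 top z 74.5 top-base [ 4.5 -2. ]
brass_bush scene 0.71 tray mm [2.9 0.3] z 0.0013 top z 60.4 top-base [ 0.5 -2.5]
brass_bush top 0.51 tray mm [0.5 0.5] z 0.0054 top z 62.0 top-base [-0.6  0.4]
red_knob scene 0.58 tray mm [  0.1 -65.6] z 0.0001 top z 64.3 top-base [5.5 0.7]
red_knob top 0.43 tray mm [  0.6 -63.7] z 0.0021 top z 64.7 top-base [-0.4  1.8]
die_block scene 0.71 tray mm [-2.2 28.4] z 0.0017 top z 57.6 top-base [ 5.3 -0.5]
die_block top 0.61 tray mm [ 4.6 31. ] z 0.0095 top z 61.4 top-base [-3.8  2. ]
hex_spacer scene 0.5 tray mm [  4.2 -30.8] z 0.0005 top z 58.8 top-base [-0.6 -4.9]
hex_spacer scene 0.24 tray mm [  -2.4 -309.4] z 0.0038 top z 73.7 top-base [11.6 -0.3]
hex_spacer top 0.49 tray mm [ -2.4 -29.8] z 0.0021 top z 62.7 top-base [ 3.2 -0.6]
white_bush scene 0.68 [6.603e-01 1.460e-02 1.000e-04]
white_bush top 0.56 [0.6611 0.0098 0.0019]
black_knob scene 0.75 [0.6594 0.2308 0.0041]
black_knob top 0.61 [0.4595 0.2121 0.0068]
black_knob top 0.51 [ 6.604e-01  2.332e-01 -3.000e-04]
```

View pics/f1.png

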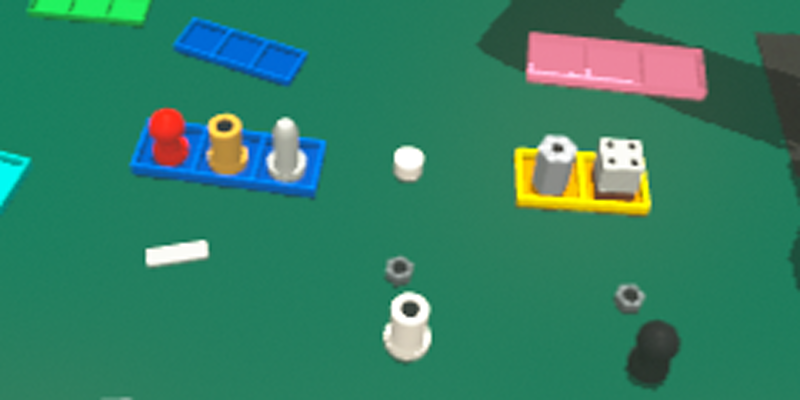

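View pics/f2.png

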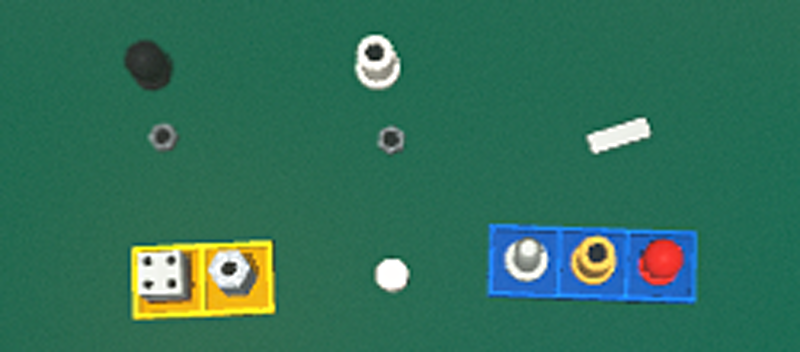

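Run:
```python
from h import *
import pickle
C0=pickle.load(open("C0.pkl","rb")); C={n:capture(n) for n in("scene","top")}
K=[("die",(.6,-.319),(.4545,.213),52,.02),("hex",(.596,-.1135),(.4565,.149),54,.016),("brass",(.59,.098),(.4645,-.1895),55,.017),("red",(.669,-.225),(.461,-.253),61,.008),("punch",(.602,.318),(.468,-.1255),70,.006)]
for l,a,b,h,R in K:
  for n in C:
    o=[]
    for D,c,hh in((C0,a,h),(C,b,h+3)):
      P,_=cloud(D[n]); m=(np.hypot(*(P[:,:2]-c).T)<R+.006)&(abs(P[:,2]-hh/1000)<.01); Q=P[m]; c2=Q[:,:2].mean(0)
      m2=np.hypot(*(Q[:,:2]-c2).T)<R*.8; q=Q[m2]
      A=np.c_[q[:,:2]-c2,np.ones(len(q))]; s=np.linalg.lstsq(A,q[:,2],rcond=None)[0]
      o+=[len(q),(np.median(q[:,2])*1000).round(1),"ctr-exp",((c2-c)*1000).round(1),"slope",s[:2].round(2)]
    print(l,n,*o)
```

```text
die scene 86 52.1 ctr-exp [ 3.2 -0.5] slope [ 0.01 -0.02] 78 55.2 ctr-exp [ 3.5 -2.6] slope [ 0.   -0.05]
die top 83 51.0 ctr-exp [-0.9  1.2] slope [-0.03 -0.04] 88 54.4 ctr-exp [0.1 1.6] slope [ 0.02 -0.03]
hex scene 58 53.4 ctr-exp [ 2.8 -2.1] slope [-0.03  0.03] 48 56.8 ctr-exp [ 3.8 -3.5] slope [ 0.   -0.01]
hex top 54 54.5 ctr-exp [-0.6  1.5] slope [-0.13 -0.04] 59 56.9 ctr-exp [0.6 1.3] slope [0.13 0.11]
brass scene 73 55.1 ctr-exp [ 2.2 -3.2] slope [-0.08  0.04] 59 58.1 ctr-exp [ 4.2 -2.5] slope [-0.18 -0.05]
brass top 60 55.0 ctr-exp [-1.6  1.6] slope [-0.07 -0.05] 66 56.5 ctr-exp [-0.   1.4] slope [-0.07 -0.06]
red scene 19 59.6 ctr-exp [2.3 0.8] slope [-0.11 -0.19] 11 62.1 ctr-exp [2.4 0.3] slope [-0.09 -0.26]
red top 14 58.0 ctr-exp [-0.3 -0. ] slope [-0.04 -0.12] 13 59.9 ctr-exp [-0.8  1.4] slope [-0.37 -0.06]
punch scene 13 69.5 ctr-exp [ 3.  -2.2] slope [-0.58  0.21] 6 73.8 ctr-exp [ 3.1 -1. ] slope [ 0.01 -0.04]
punch top 7 71.8 ctr-exp [-1.4  0.1] slope [-0.15  0.33] 9 73.2 ctr-exp [-0.3  0.5] slope [-0.37 -0.14]
```

All the parts sit about 3 mm higher than at the start, which matches the pocket floor. They are centred to within a few mm, upright, and the arm is clear.

```bash
python3 -c "
from h import *
print(workorder.close_job())"
```

```text
the job is handed in; nothing more can be done
None
```

Both kits are made up and I handed the job in at about 30 s of the 117 s limit; `close_job` gives no verdict.

- **Blue tray:** the punch, brass bush and red knob are in one pocket each.
- **Yellow tray:** the die block and hex spacer are in one pocket each.

**Last checks**
- **Position:** all five parts measured within about 5 mm of their pocket centres along the tray axes.
- **Height:** their tops sit about 2–4 mm above their starting heights (bush 1.5 mm in the top camera), which fits the 3 mm pocket floor.
- **Upright:** both pictures show all five standing. The die block's top face measured level (slope 0.05 or less).
- **Stock parts:** the white bush and black knob read within about 5 mm of where they were at the start, and both are upright.
- **Arm:** the gripper is empty, raised and well clear of everything.

**Disagreements**
- The two cameras differ from each other by about 3–5 mm.
- The top camera gave the hex spacer's top a slope of about 0.13, while the scene camera showed it flat. At the start, standing on the bench, it read -0.13 in the top camera, so I took it as noise.
- The scene camera gave the brass bush a slope of about 0.18. The top camera gave 0.07, the same as at the start, so I took that as noise too.
- The slope readings on the red knob and punch rest on too few pixels to mean anything, so I judged those two from the pictures.
- The spotter reported the die block once as a black knob; I rejected that against the picture.

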